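# Press a stepped turned foot together in the bench lever press

## Task

The two turned wooden rings, their joint faces already carrying dry adhesive film, are to be pressed into one stepped foot: thread the broad ring and then the narrow ring over the press's locating post, each fully home, while the safety catch still props the lever. Then flip the catch well forward out of the way, pull the lever right down until its arm is level so that the spring foot presses on the stack, and finish while still holding it down there. Leave the sanding block, the smoothing iron and the bottle where they are.

Things in the scene. Friction and masses are not known exactly. Their poses are not given: they have to be found in the camera images.
- press: grey cast base of a small bench lever press, bolted down, 190 (x) x 160 (y) x 16 mm; origin under its centre on the bench; +x to the lever's pivot (away from the robot), z up. In this frame: steel bed disc (54 mm across) with the locating post at (-40, 0) mm, bed top at z = 22 mm; lever pivot at (55, 0, 85) mm; catch pivot at (20, -70, 32) mm. Its position and yaw vary.
- post_top (a point): top of the upright locating post: steel, 16 mm thick, 32 mm tall over the bed, its last 9 mm tapered to 8 mm
- broad_center (a point): centre (half-way up) of the broad wooden ring, 60 mm outside, 20 mm bore, 20 mm high, lying flat on the bench; light wood, 45 g. Home: its centre is 32 mm above the bench, 22 mm below post_top
- narrow_center (a point): centre (half-way up) of the narrow wooden ring, 42 mm outside, 20 mm bore, 18 mm high, lying flat on the bench; light wood, 25 g. Home on the broad ring: its centre is 51 mm above the bench, 3 mm below post_top
- catch_knob (a point): centre of the black ball knob (20 mm) at the top of the safety catch, on the press's -y side; the catch is a steel prop that stands under a lug of the lever and turns about the press's y axis at catch_pivot, 96 mm below the knob; free space all round the knob
- catch_pivot (a point): point on the catch's turning axis beside the knob (same y in the press frame)
- catch (a joint): angle of the safety catch, rad: 0 upright and guarding the lever, grows as the knob is swung toward the press's -x (toward the robot) and down, to 1.35 lying forward; swing it to about 1 or more, the lever is free from about 0.4. Light friction (about 1 N at the knob); stays where it is left
- lever_grip (a point): centre of the lever's handle bar: a wooden bar 18 mm thick and 78 mm long between two cheeks, along the press's y axis; 170 mm from lever_pivot; it may be pinched across from above, the space between bar and arm is 40 mm deep. With the lever up it stands 245 mm above the bench, with the lever level at 85 mm
- lever_pivot (a point): pivot of the lever on its axis (along the press's y), 85 mm above the bench
- lever (a joint): angle of the lever, rad: 0 up and leaning 20 degrees back (away from the robot), grows as the handle is pulled over toward the press's -x and down, to the stop at 1.92 where the arm is level. A return spring lifts it when let go (about 6 N at the handle near the bottom, about 11 N in all with the foot pressing at the stop)
- foot: spring-loaded round pressure foot (40 mm, rubber face) 95 mm along the lever from its pivot, 32 mm off the arm; it meets the stack about 0.075 rad before the stop and gives up to 7 mm, 5 to 12 N
- sanding_block: dark sanding block, 37 x 63 x 26 mm, lying on the bench, origin under its centre: bystander
- smoother: smoothing iron with a pear-shaped wooden handle, 132 mm long, on the bench, origin under its centre: bystander
- ink_bottle: white bottle with a black cap, 49 mm across, 87 mm tall, on the bench, origin under its centre: bystander
Things that resemble listed ones, but are neither listed nor needed, are in the scene too. What is shaped like the part that bears narrow_center but purple is not meant. What is shaped like the part that bears broad_center but turquoise is not meant.

How it is judged:
By the outcome, as a careful person would: the job done as asked, in the order asked, and still so for the second after the job is handed in, while the arm keeps its last pose, push and grip.
It also fails if it takes over 69 s, if anything falls off the work surface, if the arm or the gripper's body presses on something with over 40 N, if the wrist force passes 120 N, or if a joint passes its speed limit or range.

## Robot

A 7-joint arm with a two-finger parallel gripper is mounted at the origin on a cart in front of the work surface, level with it; the furniture and walls round the work are solid. World frame = base frame: x ahead of the robot, y to its left, z up, the work surface at z = 0. Lengths are in m, angles in rad, forces in N, time in s.
With the tool pointing down it reaches from about 0.425 to 0.875 m from the base axis. Payload 4.7 kg.
Tool frame: the origin (TCP) lies at the very end of the fingers, on their centre line; the grasp point (between the pads) lies 19 mm behind it; z points along the fingers, y is the line along which they close (so a half turn about z gives the same grasp; the last joint's range is limited). The gripper opens to 87 mm and grips with 3 to 60 N. Pads are 19 mm wide; open, the fingers measure 117 mm over their backs; the gripper's body (75 mm by 190 mm) begins 51 mm behind the grasp point.
Start: joints at [1.147, 0.321, -0.07, 1.45, 0.023, 1.371, -0.057], TCP at [0.276, -0.589, 0.201] pointing down, gripper open.
Joint ranges: [-2.86, 2.86], [-0.3, 2.09], [-1.38, 1.24], [0.06, 2.45], [-1.56, 4.7], [0.09, 2.05], [-2.69, 2.69]. Speed limits (rad/s): [2.57, 2.57, 3.14, 3.14, 3.14, 3.14, 3.14].

## Interface

Orientations are given as a rotation vector (axis times angle).
In Python, from bench import ctrl gives the robot as it stands.
- The arm moves only by the shell command python3 -m jog 'ROWS' [FORCE]. ROWS is JSON, a list that holds one entry, the list of rows, each a list of 7 numbers: the shift along the tool's x, y, z in mm, then the turn, a rotation vector about the tool's x, y, z in degrees, then the finger opening in mm, from 0 to 87. A call has 1 to 10 rows; each row is the pose to reach, as a shift and turn from the pose commanded when the call began, along the tool's axes at that moment; what a row does not reach only later rows make up. A row lasts 1/10 s, in which the tool goes at most 50 mm and 8.59 degrees, less where a joint would pass 70% of its speed; a pose out of reach is approached as far as the arm can. A call with a gripper value outside its range is refused whole. The fingers move at their own pace and stop on an object; FORCE is the grip in N (left out, the last holds). Time passes only in rows, so rows that repeat a pose let the fingers close. It gives the time, the measured TCP pose, the force, the opening and the grip force at its end, in the units of the state.
- ctrl.get_state(): the state, without advancing time (a new reading comes with each control period).
- ctrl.get_image(name): name is "scene" or "side" or "wrist"; returns a dict with "image" (384x512x3 uint8, red, green, blue), "depth" (384x512 float32, m along the optical axis (not along the pixel's ray), 0 where there is no reading), "fov_y" (degrees; the focal length in pixels is half the picture's height over the tangent of half this angle, whatever the lens; pixels are square), "cx", "cy" (the principal point, pixels), "rvec" (rotation vector, rad) and "tvec" (3), from world to camera coordinates, as OpenCV has them. Camera axes: x right, y down, z forward; pixel columns grow to the right and rows downward; lengths in m; the calibration is good to about 2 mm. A picture is of the moment at which its call begins.
- ctrl.close_job(): hands the job in; it is judged then, once.
The state is a dict: "time": time; "joint_positions": joint angles; "qd": joint speeds; "joint_torque": joint torques, N m; "position": TCP position; "tool_rot": TCP orientation; "ft_force": force on the tool from outside, world axes, zero at the start; "torque": the same for the moment, N m; "grip_width": opening from 0.0 (shut) to 1.0 (fully open); "grip_force": force on a finger pad.
Only numpy, scipy, OpenCV 4.12 (cv2) and the standard library are available. Lean on these libraries where they do the work, as an engineer would, in place of code of your own. Each camera call takes 0.05 s, during which the arm holds its last target. There are 200 camera calls.

## Working session

There is one attempt and no reset: what is moved stays moved. The work goes in short steps, Python scripts to look and compute and a shell command to move; the robot and the scene stay as the last step left them, time stands still between calls to the robot, and variables do not carry over. Pictures are saved under pics/ and viewed, at most 10 in all, crops included, and the job is handed in when it is done.

```bash
ls; mkdir -p pics; cat > h.py <<'E'
import numpy as np,cv2
from bench import ctrl
from scipy.spatial.transform import Rotation as R
def cam(n):
    d=ctrl.get_image(n); h=d["image"].shape[0]; d["f"]=h/2/np.tan(np.radians(d["fov_y"])/2)
    d["R"]=R.from_rotvec(np.array(d["rvec"]).ravel()).as_matrix(); d["t"]=np.array(d["tvec"]).ravel(); d["c"]=-d["R"].T@d["t"]; return d
def save(d,p): cv2.imwrite(p,cv2.cvtColor(d["image"],cv2.COLOR_RGB2BGR))
def ray(d,u,v): return d["R"].T@np.array([(u-d["cx"])/d["f"],(v-d["cy"])/d["f"],1])
def onz(d,u,v,z): r=ray(d,u,v); return d["c"]+r*(z-d["c"][2])/r[2]
def cloud(d):
    h,w=d["depth"].shape; v,u=np.mgrid[:h,:w]; z=d["depth"]
    p=np.stack([(u-d["cx"])/d["f"]*z,(v-d["cy"])/d["f"]*z,z],-1); return (p-d["t"])@d["R"]
def proj(d,P): q=d["R"]@np.array(P)+d["t"]; return q[:2]/q[2]*d["f"]+[d["cx"],d["cy"]]
def totool(P,s=None):
    s=s or ctrl.get_state(); return R.from_rotvec(s["tool_rot"]).as_matrix().T@(np.array(P)-s["position"])*1000
E
python3 - <<'E'
from h import *
a=cam("scene");b=cam("side")
for n,d in (("a",a),("b",b)): save(d,f"pics/{n}.png"); np.savez(f"{n}.npz",**d)
print(a["c"],b["c"],a["f"]); s=ctrl.get_state(); print(s); print(R.from_rotvec(s["tool_rot"]).as_matrix().round(3))
E
```

```text
pics
[0.1361953  0.59715026 0.88560026] [-0.08238708  0.90732538  0.87912097] 357.7055564585084
{'time': 0.1, 'joint_positions': array([ 1.14710848,  0.32174218, -0.07009481,  1.45155735,  0.02259898,
        1.37079267, -0.05688493]), 'qd': array([-6.58900348e-04,  9.04751437e-05,  2.32389455e-04, -3.17881407e-03,
       -4.92012045e-04,  2.36766952e-04, -1.52206688e-05]), 'joint_torque': array([ 5.37917531e-04, -4.92570591e+01, -4.05446347e-01, -3.13397670e+01,
       -6.41680718e-02,  3.95071541e-02,  4.52867482e-05]), 'position': array([ 0.27529327, -0.58823512,  0.19957315]), 'tool_rot': array([-3.06500005e+00, -6.81919037e-01,  7.19569980e-04]), 'ft_force': array([-0.90030419,  0.28608754, -0.38292065]), 'torque': array([ 0.01312353, -0.02714507, -0.0257472 ]), 'grip_force': 0.0, 'grip_width': 1.0012674650004594}
[[ 0.906  0.424 -0.001]
 [ 0.424 -0.906  0.002]
 [-0.    -0.002 -1.   ]]
```

View pics/a.png

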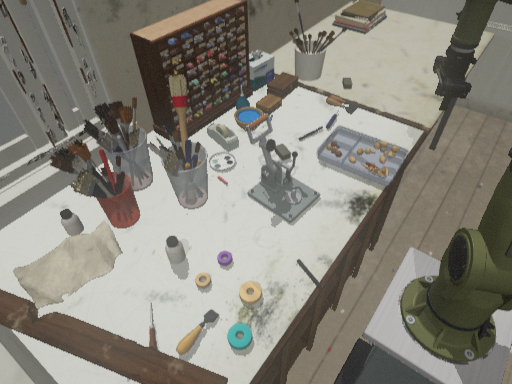

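View pics/b.png

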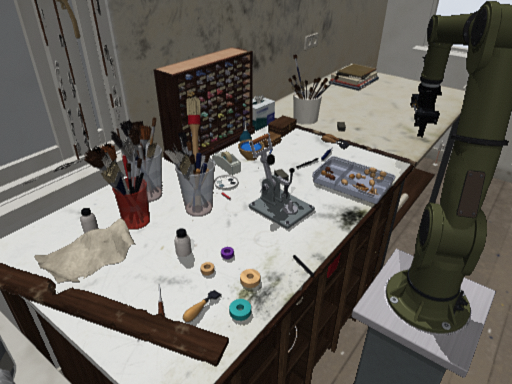

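The scene view shows the broad ring at about (250,292), the narrow ring at (203,280), the turquoise and purple decoys at (240,335) and (225,258), and the press at (284,192). The side view agrees.

```bash
cat > m.py <<'E'
from h import *
for n in "ab":
    d=dict(np.load(n+".npz")); P=cloud(d); hsv=cv2.cvtColor(d["image"],cv2.COLOR_RGB2HSV)
    for nm,(u,v),zt in (("broad",(250,292) if n=="a" else (250,280),.02),("narrow",(203,280) if n=="a" else (207,268),.018)):
        m=((hsv[...,0]>8)&(hsv[...,0]<25)&(hsv[...,1]>70)).astype(np.uint8)
        k=np.zeros_like(m);cv2.circle(k,(u,v),18,1,-1);m&=k
        q=P[(m>0)&(np.abs(P[...,2]-zt)<.005)]
        c,r=cv2.minEnclosingCircle((q[:,:2]*1000).astype(np.float32)); print(n,nm,len(q),np.round(c,1),round(r,1),q[:,2].mean())
    c0=(284,192) if n=="a" else (281,205)
    k=np.zeros(P.shape[:2],np.uint8);cv2.circle(k,c0,45,1,-1)
    m=(k>0)&(np.abs(P[...,2]-.016)<.004)&(d["depth"]>0)
    q=(P[m][:,:2]*1000).astype(np.float32); rr=cv2.minAreaRect(q); print(n,"press",len(q),rr)
    m=(k>0)&(P[...,2]>.1)&(d["depth"]>0); q=P[m]
    i=np.argsort(-q[:,2])[:8]; print(q[i].round(3))
    crop=d["image"][c0[1]-75:c0[1]+45,c0[0]-60:c0[0]+60]
    cv2.imwrite(f"crop{n}.png",cv2.resize(crop[...,::-1],None,fx=4,fy=4,interpolation=cv2.INTER_CUBIC))
cv2.imwrite("pics/crop.png",np.hstack([cv2.resize(cv2.imread(f"crop{n}.png"),(400,400)) for n in "ab"]))
E
python3 m.py
```

```text
a broad 325 [434.7 247.1] 29.8 0.01924030985133411
a narrow 115 [561.9 293.9] 20.0 0.016903065710659176
a press 1403 ((598.8527221679688, -150.36868286132812), (244.25592041015625, 266.4579772949219), 83.39450073242188)
[[ 0.623 -0.097  0.177]
 [ 0.619 -0.107  0.176]
 [ 0.622 -0.101  0.175]
 [ 0.622 -0.095  0.175]
 [ 0.62  -0.098  0.173]
 [ 0.619 -0.102  0.171]
 [ 0.62  -0.114  0.171]
 [ 0.622 -0.106  0.171]]
b broad 239 [435.  246.9] 31.9 0.020431746528633526
b narrow 107 [563.3 295.7] 21.1 0.01786563602753428
b press 941 ((588.4181518554688, -205.93844604492188), (225.42356872558594, 420.4693908691406), 12.292230606079102)
[[ 0.625 -0.096  0.183]
 [ 0.624 -0.101  0.181]
 [ 0.622 -0.103  0.181]
 [ 0.623 -0.094  0.18 ]
 [ 0.622 -0.116  0.179]
 [ 0.622 -0.098  0.179]
 [ 0.628 -0.094  0.179]
 [ 0.62  -0.119  0.179]]
```

View pics/crop.png

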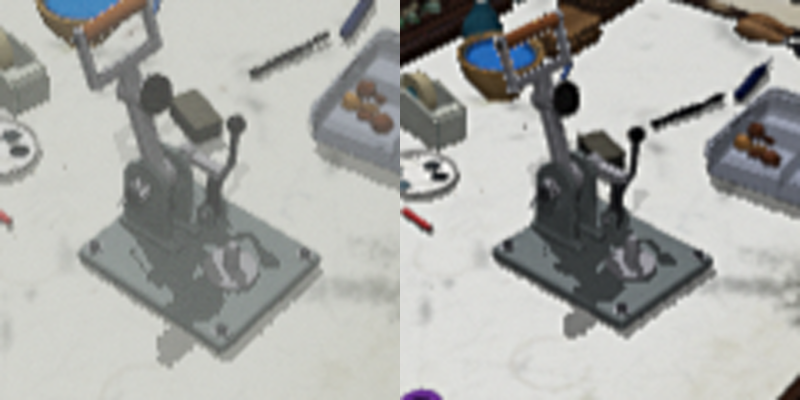

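Crop (left = scene, right = side): press base corners at crop px (80,255), (222,350), (320,260). The lever is up, and the knob at (237,122) stands on the right, the -y side.

```bash
python3 - <<'E'
from h import *
S=400/120
for n,off,cs,kn,bar in (("a",(224,117),[(80,250),(222,346),(321,257)],(237,123),[(85,33),(148,3)]),("b",(221,130),[(93-0,247),(222,324),(314,264)],(237,134),[(108,40),(163,15)])):
    d=dict(np.load(n+".npz")); Q=[onz(d,u/S+off[0],v/S+off[1],.016)[:2]*1000 for u,v in cs]
    L,B,Rr=map(np.array,Q); print(n,L.round(),B.round(),Rr.round(),"lens",np.linalg.norm(L-B),np.linalg.norm(Rr-B),"yaw L-B",np.degrees(np.arctan2(*(L-B)[::-1])),"R-B",np.degrees(np.arctan2(*(Rr-B)[::-1])),"ctr",(L+Rr)/2)
    print("knob",onz(d,kn[0]/S+off[0],kn[1]/S+off[1],.128)*1000,"bar",[ (onz(d,u/S+off[0],v/S+off[1],.245)*1000).round() for u,v in bar])
E
```

```text
a [662. -38.] [479. -18.] [ 461. -171.] lens 183.50349248565786 154.0844555150992 yaw L-B -6.2189724936316075 R-B -96.66076021863692 ctr [ 561.54414224 -104.52780894]
knob [ 574.19881532 -180.05884739  128.        ] bar [array([683., -85., 245.]), array([ 664., -155.,  245.])]
b [666. -39.] [478. -14.] [ 457. -162.] lens 189.44001503636483 149.62810956415228 yaw L-B -7.640172536930686 R-B -98.28773914625214 ctr [ 561.16361949 -100.5058459 ]
knob [ 575.9069226  -180.28620945  128.        ] bar [array([684., -89., 245.]), array([ 674., -172.,  245.])]
```

```bash
python3 - <<'E'
from h import *
d=dict(np.load("a.npz"))
print("turq",onz(d,240,335,.02),"purple",onz(d,225,258,.018))
for P in [(.40,-.35,.22),(.48,-.10,.22),(.45,.1,.2),(.435,.247,.14)]: print(P,totool(P).round())
E
```

```text
turq [0.38415088 0.35316565 0.02      ] purple [0.55551349 0.20670314 0.018     ]
(0.4, -0.35, 0.22) [ 214. -163.  -20.]
(0.48, -0.1, 0.22) [ 392. -355.  -20.]
(0.45, 0.1, 0.2) [ 450. -549.    0.]
(0.435, 0.247, 0.14) [ 499. -689.   61.]
```

```bash
python3 -m jog '[[[43,-33,-4,0,0,8,87],[86,-66,-8,0,0,16,87],[128,-98,-12,0,0,24,87],[171,-130,-16,0,0,32,87],[214,-163,-20,0,0,32,87],[244,-195,-20,0,0,32,87],[274,-227,-20,0,0,32,87],[304,-259,-20,0,0,32,87],[334,-291,-20,0,0,32,87],[364,-323,-20,0,0,32,87]]]' 
python3 - <<'E'
from h import *
s=ctrl.get_state(); print(s["joint_positions"].round(2)); Rm=R.from_rotvec(s["tool_rot"]).as_matrix(); print(Rm.round(3),np.degrees(np.arctan2(Rm[1,0],Rm[0,0])))
for P in [(.48,-.10,.22),(.45,.1,.2),(.435,.247,.14)]: print(P,totool(P,s).round())
E
```

```text
time: 1.1
position: [0.4684, -0.1396, 0.2204]
tool_rot: [3.136, -0.188, -0.0]
ft_force: [-0.5, 0.1, 0.1]
grip_width: 0.995
grip_force: 0.0
[ 0.64 -0.02 -0.39  1.8  -0.01  1.36 -1.45]
[[ 0.993 -0.12  -0.   ]
 [-0.12  -0.993 -0.   ]
 [-0.     0.    -1.   ]] -6.8777035035570755
(0.48, -0.1, 0.22) [  7. -41.   0.]
(0.45, 0.1, 0.2) [ -47. -236.   20.]
(0.435, 0.247, 0.14) [ -79. -380.   80.]
```

```bash
python3 - <<'E'
from h import *
d=cam("wrist"); np.savez("w.npz",**d); save(d,"pics/w.png"); print(d["c"],d["f"],proj(d,(.521,-.097,.054)))
E
python3 -m jog '[[[0,-41,0,0,0,0,87],[-13,-90,5,0,0,0,87],[-26,-138,10,0,0,0,87],[-36,-187,15,0,0,0,87],[-47,-236,20,0,0,0,87],[-55,-272,35,0,0,0,87],[-63,-308,50,0,0,0,87],[-71,-344,65,0,0,0,87],[-79,-380,80,0,0,0,87],[-79,-380,80,0,0,0,87]]]' 
python3 - <<'E'
from h import *
d=cam("wrist"); np.savez("w2.npz",**d); save(d,"pics/w2.png")
cv2.imwrite("pics/w12.png",np.hstack([cv2.resize(cv2.imread(f"pics/{n}.png"),(400,300)) for n in ("w","w2")]))
s=ctrl.get_state(); print(proj(d,(.435,.247,.02)),s["position"])
E
```

```text
[ 0.54287689 -0.14869082  0.40522019] 287.97517329622616 [211.31789958 133.69254676]
time: 2.15
position: [0.4322, 0.2498, 0.1387]
tool_rot: [-3.135, 0.176, 0.007]
ft_force: [-0.6, -0.0, 0.1]
grip_width: 1.0
grip_force: 0.0
[254.27628867 178.1876223 ] [0.43365032 0.24691376 0.1393224 ]
```

View pics/w12.png

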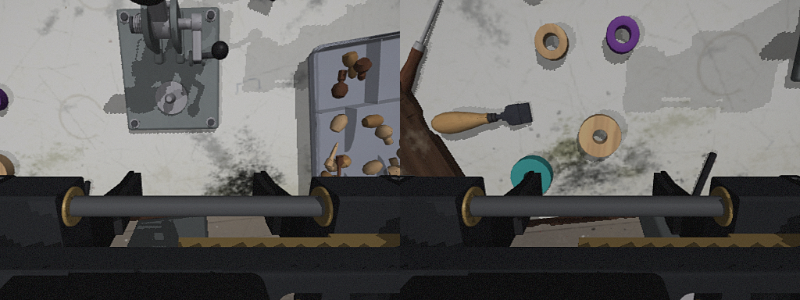

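Left (press seen from above): post at about (170,96), knob at (220,50). Right: broad ring at (199,135), narrow ring at (150,42).

```bash
python3 - <<'E'
from h import *
d=dict(np.load("w.npz")); P=cloud(d); v,u=np.mgrid[:384,:512]
near=np.hypot(u-218,v-123)<40
m=near&(P[...,2]>.048)&(P[...,2]<.06); q=P[m]; print("post",len(q),q.mean(0).round(4) if len(q) else 0, q.min(0) if len(q) else 0,q.max(0) if len(q) else 0)
m=near&(np.abs(P[...,2]-.022)<.002); q=(P[m][:,:2]*1000).astype(np.float32); print("bed",len(q),cv2.minEnclosingCircle(q))
m=near&(P[...,2]>.026)&(P[...,2]<.06);q=P[m];print("shaft",len(q),q.mean(0),q[:,2].max())
# base edges
m=((P[...,2]>.012)&(P[...,2]<.026)&(u>140)&(u<290)&(v<172)).astype(np.uint8)
q=P[m>0][:,:2]*1000
rows=[]
for y0,side in ((0,0),):
    for vv in range(60,150,3):
        r=np.where(m[vv])[0]
        if len(r)>40: rows.append([*P[vv,r[0]][:2],*P[vv,r[-1]][:2]])
rows=np.array(rows)*1000
for c in (0,2):
    f=np.polyfit(rows[:,c],rows[:,c+1],1); print("side yaw",np.degrees(np.arctan(f[0])),"y at x=561",np.polyval(f,561))
ed=[]
for uu in range(180,265,3):
    r=np.where(m[:,uu])[0]
    if len(r): ed.append(P[r[-1],uu][:2]*1000)
ed=np.array(ed); f=np.polyfit(ed[:,1],ed[:,0],1); print("front",np.degrees(np.arctan(f[0])),np.polyval(f,-100))
k=cv2.cvtColor(d["image"],cv2.COLOR_RGB2GRAY); mk=(P[...,2]>.11)&(P[...,2]<.145)&(u>262)&(u<300)&(v<90); q=P[mk]; print("knob",len(q),q.mean(0),q.max(0),q.min(0))
d=dict(np.load("w2.npz")); P=cloud(d)
for nm,c,z in (("broad",(255,173),.02),("narrow",(192,54),.018)):
    m=(np.hypot(u-c[0],v-c[1])<40)&(np.abs(P[...,2]-z)<.004)&(d["depth"]>0); q=(P[m][:,:2]*1000).astype(np.float32); cc=cv2.minEnclosingCircle(q); print(nm,len(q),cc,P[m][:,2].mean())
print(totool((*[.435,.247],.003)))
E
```

```text
post 103 [ 0.5289 -0.1048  0.0521] [ 0.52258661 -0.11087085  0.04800852] [ 0.53586966 -0.09827867  0.05568587]
bed 1160 ((528.9810791015625, -103.82591247558594), 26.941287994384766)
shaft 151 [ 0.52931006 -0.10549066  0.04897197] 0.05568587458020789
side yaw -5.155486162761593 y at x=561 -28.904727089934703
side yaw 5.031686153366728 y at x=561 -179.3401320214018
front 5.639649825365339 475.28574772861697
knob 428 [ 0.5774193  -0.17861813  0.13550019] [ 0.58785746 -0.16966483  0.14027929] [ 0.56831147 -0.1884476   0.12820514]
broad 2070 ((438.46728515625, 245.0262451171875), 29.896677017211914) 0.020566166221761818
narrow 1225 ((565.176025390625, 292.24560546875), 20.993669509887695) 0.0184794375709044
[  1.76646941  -0.22993509 136.31746652]
```

```bash
python3 -m jog '[[[3,1,40,0,0,0,87],[3,1,80,0,0,0,87],[3,1,110,0,0,0,87],[3,1,128,0,0,0,87],[3,1,135,0,0,0,87],[3,1,135,0,0,0,50],[3,1,135,0,0,0,50],[3,1,135,0,0,0,50],[3,1,135,0,0,0,50],[3,1,135,0,0,0,50]]]' 20
python3 - <<'E'
from h import *
v,u=np.mgrid[:384,:512]
for n in "ab":
    d=dict(np.load(n+".npz")); P=cloud(d)
    nr=np.hypot(P[...,0]-.526,P[...,1]+.101)
    for lo,hi in ((.046,.06),(.03,.06),(.0195,.025)):
        q=P[(nr<(.02 if lo>.025 else .032))&(P[...,2]>lo)&(P[...,2]<hi)]; print(n,lo,len(q),(q.mean(0)*1000).round(1),cv2.minEnclosingCircle((q[:,:2]*1000).astype(np.float32)) if len(q)>3 else "")
E
```

```text
time: 3.2
position: [0.439, 0.2436, 0.0062]
tool_rot: [-3.136, 0.19, -0.002]
ft_force: [-0.4, 0.1, -0.2]
grip_width: 0.639
grip_force: 0.0
a 0.046 15 [ 523.9 -100.    50.1] ((524.8421630859375, -101.33226776123047), 6.675556182861328)
a 0.03 31 [524.1 -98.6  43.9] ((524.667236328125, -100.01870727539062), 7.299968719482422)
a 0.0195 109 [523.4 -97.4  21.8] ((525.4048461914062, -100.51524353027344), 26.818933486938477)
b 0.046 12 [525.5 -96.3  51. ] ((523.1838989257812, -97.08817291259766), 8.706755638122559)
b 0.03 30 [525.2 -97.8  43.2] ((524.074462890625, -97.9549331665039), 9.860943794250488)
b 0.0195 77 [525.3 -95.7  22.2] ((527.2171020507812, -100.6030044555664), 28.4896183013916)
```

```bash
python3 -m jog '[[[0,0,0,0,0,0,50],[0,0,0,0,0,0,50]]]' 20
python3 - <<'E'
from h import *
d=cam("scene");b=cam("side")
A=cv2.resize(d["image"][230:350,190:310],(400,400),interpolation=2);B=cv2.resize(b["image"][220:340,190:310],(400,400),interpolation=2)
cv2.imwrite("pics/g.png",np.hstack([A,B])[...,::-1]); s=ctrl.get_state(); print(s["position"],s["grip_width"],s["grip_force"])
E
```

```text
time: 3.4
position: [0.4385, 0.2435, 0.0057]
tool_rot: [3.136, -0.189, 0.0]
ft_force: [0.4, 0.5, -0.4]
grip_width: 0.581
grip_force: 0.0
[0.43844568 0.24352631 0.00553183] 0.5749821483279892 0.0
```

View pics/g.png

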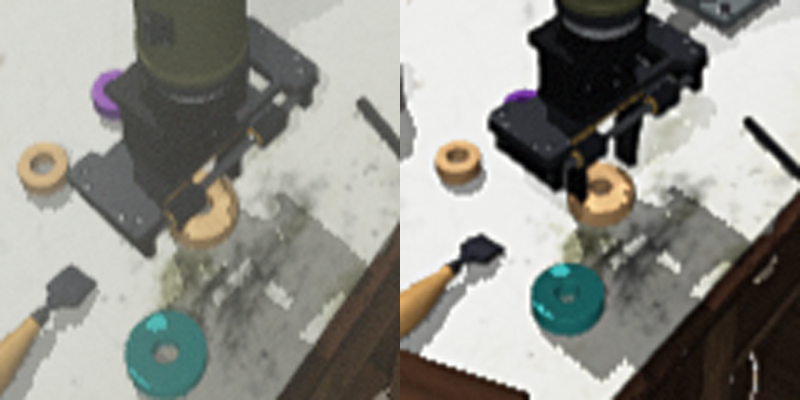

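The fingers closed behind the broad ring (far side, crop (180,210)) and do not hold it; the ring is at about crop (205,215). I'll measure it again.

```bash
python3 - <<'E'
from h import *
s=ctrl.get_state(); print(s["grip_width"]); Rm=R.from_rotvec(s["tool_rot"]).as_matrix()
for n in ("scene","side"):
    d=cam(n); P=cloud(d); hsv=cv2.cvtColor(d["image"],cv2.COLOR_RGB2HSV)
    near=np.hypot(P[...,0]-.43,P[...,1]-.247)<.055
    m=near&(hsv[...,0]>8)&(hsv[...,0]<25)&(hsv[...,1]>70)&(np.abs(P[...,2]-.02)<.005)
    q=P[m][:,:2]*1000; print(n,len(q),cv2.minEnclosingCircle(q.astype(np.float32)),q.min(0),q.max(0))
    m=near&(hsv[...,2]<70)&(P[...,2]>.004)&(P[...,2]<.06); q=P[m]; print("dark",len(q))
    loc=(q-s["position"])@Rm*1000
    for sgn in (1,-1):
        l=loc[loc[:,1]*sgn>0]; 
        if len(l): print(sgn,len(l),l.min(0).round(),l.max(0).round(),l.mean(0).round())
    print("tcp px",proj(d,s["position"]), "finger y±25", proj(d,s["position"]+Rm@[0,.025,0]),proj(d,s["position"]+Rm@[0,-.025,0]))
E
```

```text
0.5749821483279892
scene 179 ((433.8030090332031, 247.55160522460938), 29.21373176574707) [406.34283471 219.22494639] [454.39195573 276.69297643]
dark 13
1 13 [-13.  24. -52.] [  4.  30. -31.] [ -6.  26. -39.]
tcp px [249.91293597 292.06086588] finger y±25 [256.35573047 285.876433  ] [243.30215654 298.40654735]
side 180 ((437.06732177734375, 248.7384033203125), 31.48001480102539) [407.08352415 219.4274737 ] [459.76854381 277.61926884]
dark 85
1 42 [-15.  22. -53.] [  8.  33. -26.] [ -5.  26. -41.]
-1 43 [-13. -38. -53.] [ 12. -27. -25.] [ -3. -34. -40.]
tcp px [250.19985216 278.57396593] finger y±25 [256.11702513 274.18771751] [244.13100993 283.07264288]
```

```bash
python3 - <<'E'
from h import *
s=ctrl.get_state(); Rm=R.from_rotvec(s["tool_rot"]).as_matrix(); print(s["position"],s["joint_positions"].round(3),s["ft_force"])
d=cam("side"); P=cloud(d); loc=(P-s["position"])@Rm*1000
m=(np.abs(loc[...,0])<16)&(np.abs(loc[...,1])>20)&(np.abs(loc[...,1])<42)
for z in range(-80,10,5):
    k=m&(loc[...,2]>=z)&(loc[...,2]<z+5); print(z,k.sum(),d["image"][k].mean(0).round() if k.sum() else "", loc[k].mean(0).round() if k.sum() else "")
A=cv2.resize(d["image"][250:300,225:285],(720,600),interpolation=0); cv2.imwrite("pics/z.png",A[...,::-1])
E
```

```text
[0.4384394  0.2435296  0.00548772] [ 0.163  0.296 -0.8    1.999  0.26   0.95  -2.459] [-0.16615172  0.26785959  0.12148023]
-80 2 [17. 14. 11.] [  4.  30. -77.]
-75 15 [28. 28. 27.] [ -2.  24. -72.]
-70 7 [27. 27. 27.] [-10.  19. -68.]
-65 11 [21. 21. 22.] [ -7.  10. -62.]
-60 11 [13. 13. 14.] [ -8.  -2. -57.]
-55 15 [16. 16. 16.] [ -5.  -3. -53.]
-50 17 [25. 23. 22.] [ -4.  -2. -48.]
-45 17 [19. 19. 20.] [ -2.   4. -42.]
-40 20 [21. 20. 19.] [ -4. -10. -38.]
-35 17 [29. 26. 23.] [ -3.  -6. -33.]
-30 18 [71. 65. 58.] [ -1. -11. -28.]
-25 7 [113. 107. 100.] [ -4.   9. -23.]
-20 16 [155. 128.  95.] [ -4.  -7. -16.]
-15 23 [147. 119.  85.] [ -3. -13. -13.]
-10 7 [118.  94.  66.] [ -3. -31.  -7.]
-5 10 [121.  98.  71.] [ -5. -31.  -3.]
0 26 [161. 158. 147.] [ -5. -19.   3.]
5 25 [202. 203. 195.] [ -0. -12.   6.]
```

View pics/z.png

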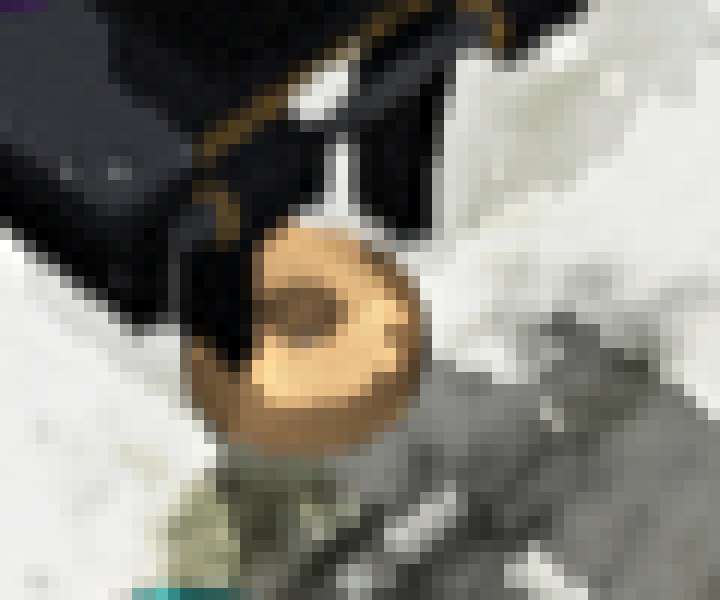

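The zoom shows both fingertips ending above the ring top, about 25 mm higher than the reported TCP. I'll check the body height and the tip level once the fingers are open.

```bash
python3 -m jog '[[[0,0,0,0,0,0,87],[0,0,0,0,0,0,87],[0,0,0,0,0,0,87],[0,0,0,0,0,0,87],[0,0,0,0,0,0,87]]]' 20
python3 - <<'E'
from h import *
s=ctrl.get_state(); Rm=R.from_rotvec(s["tool_rot"]).as_matrix(); print(s["position"],s["grip_width"])
for n in ("scene","side"):
    d=cam(n); P=cloud(d); loc=(P-s["position"])@Rm*1000; dk=d["image"].max(-1)<60
    m=dk&(np.abs(loc[...,0])<16)&(np.abs(loc[...,1])>36)&(np.abs(loc[...,1])<62)&(loc[...,2]<-3)&(loc[...,2]>-100); print(n,"tips",np.sort(loc[m][:,2])[-8:].round(1),loc[m][np.argsort(loc[m][:,2])[-8:]].round(0).tolist())
    m=dk&(np.abs(loc[...,1])>65)&(np.abs(loc[...,1])<100)&(np.abs(loc[...,0])<45)&(loc[...,2]<-30)&(loc[...,2]>-180); print("body",np.sort(loc[m][:,2])[-8:].round(0))
E
```

```text
time: 4.15
position: [0.4385, 0.2435, 0.0055]
tool_rot: [3.136, -0.189, 0.0]
ft_force: [0.5, -0.2, 0.2]
grip_width: 0.939
grip_force: 0.0
[0.43845821 0.24351815 0.00550838] 0.9392757163215958
scene tips [] []
body []
side tips [-31.5 -31.5 -29.5 -28.6 -28.4 -28.2 -27.8 -26.3] [[-10.0, 44.0, -31.0], [-1.0, 40.0, -31.0], [-2.0, -51.0, -29.0], [-11.0, 43.0, -29.0], [4.0, 41.0, -28.0], [-6.0, -51.0, -28.0], [-8.0, 41.0, -28.0], [-11.0, -48.0, -26.0]]
body [-98. -98. -98. -97. -97. -97. -95. -94.]
```

```bash
python3 -m jog '[[[0,0,8,0,0,0,87],[0,0,16,0,0,0,87],[0,0,21,0,0,0,87],[0,0,25,0,0,0,87],[0,0,25,0,0,0,87],[0,0,25,0,0,0,50],[0,0,25,0,0,0,50],[0,0,25,0,0,0,50],[0,0,25,0,0,0,50],[0,0,25,0,0,0,50]]]' 20
python3 - <<'E'
from h import *
s=ctrl.get_state(); Rm=R.from_rotvec(s["tool_rot"]).as_matrix(); d=cam("side"); P=cloud(d); loc=(P-s["position"])@Rm*1000; dk=d["image"].max(-1)<60
m=dk&(np.abs(loc[...,1])>65)&(np.abs(loc[...,1])<100)&(np.abs(loc[...,0])<45)&(loc[...,2]<-30)&(loc[...,2]>-180); print("body",np.sort(loc[m][:,2])[-8:].round(0),np.sort(P[m][:,2])[:5])
w=cam("wrist"); print((w["c"]-s["position"])@Rm*1000)
E
```

```text
time: 5.25
position: [0.4386, 0.2436, -0.0193]
tool_rot: [-3.136, 0.19, -0.001]
ft_force: [0.1, -0.4, 0.5]
grip_width: 0.677
grip_force: 20.0
body [-99. -99. -98. -98. -97. -96. -96. -96.] [0.07630726 0.07647081 0.07705136 0.07770433 0.07863642]
[ 7.50473913e+01  1.41519718e-01 -1.84883964e+02]
```

```bash
python3 -m jog '[[[0,0,-30,0,0,0,50],[0,0,-70,0,0,0,50],[0,0,-110,0,0,0,50],[18,45,-110,0,0,0,50],[36,90,-110,0,0,0,50],[54,136,-110,0,0,0,50],[72,182,-110,0,0,0,50],[90,228,-110,0,0,0,50],[108,274,-110,0,0,0,50],[121,308,-110,0,0,0,50]]]'
python3 -m jog '[[[10,26,0,0,0,0,50],[10,26,0,0,0,0,50],[10,26,0,0,0,0,50]]]'
cat > chk.py <<'E'
from h import *
s=ctrl.get_state(); Rm=R.from_rotvec(s["tool_rot"]).as_matrix(); print(s["position"],s["grip_width"],s["grip_force"])
import sys; zl,zh=map(float,sys.argv[1:3])
for n in ("scene","side"):
    d=cam(n); save(d,f"last_{n}.png"); P=cloud(d); hsv=cv2.cvtColor(d["image"],cv2.COLOR_RGB2HSV)
    near=np.hypot(P[...,0]-.525,P[...,1]+.1)<.06
    m=near&(hsv[...,0]>8)&(hsv[...,0]<25)&(hsv[...,1]>70)&(P[...,2]>zl)&(P[...,2]<zh); m=cv2.morphologyEx(m.astype(np.uint8),cv2.MORPH_OPEN,np.ones((2,2)))>0
    q=P[m]; print(n,"ring",len(q)); 
    if len(q)<10: continue
    zt=np.percentile(q[:,2],95); t=q[q[:,2]>zt-.004]
    print(" ztop",zt.round(4),"zmin",np.percentile(q[:,2],3).round(4),"all",cv2.minEnclosingCircle((q[:,:2]*1000).astype(np.float32)),"top",len(t),cv2.minEnclosingCircle((t[:,:2]*1000).astype(np.float32)))
    k=near&(P[...,2]>.0195)&(P[...,2]<.0245); print(" bed",k.sum(),cv2.minEnclosingCircle((P[k][:,:2]*1000).astype(np.float32)))
    k=near&(P[...,2]>.045)&(P[...,2]<.058);print(" post",k.sum(),P[k].mean(0).round(4))
E
python3 chk.py .06 .15
```

```text
time: 6.35
position: [0.5215, -0.0809, 0.0904]
tool_rot: [3.134, -0.194, 0.0]
ft_force: [0.7, 0.8, -1.2]
grip_width: 0.677
grip_force: 20.0
time: 6.65
position: [0.5279, -0.1039, 0.0901]
tool_rot: [-3.135, 0.191, 0.001]
ft_force: [0.1, 1.2, -1.2]
grip_width: 0.679
grip_force: 20.0
[ 0.52789957 -0.10387062  0.09012664] 0.6794106999514226 19.99999197665602
scene ring 145
 ztop 0.1307 zmin -0.0003 all ((535.7355346679688, -159.8592529296875), 89.16239166259766) top 79 ((515.7733764648438, -102.20125579833984), 28.16689682006836)
 bed 114 ((540.0195922851562, -113.26412963867188), 49.805721282958984)
 post 14 [ 0.5245 -0.0998  0.0501]
side ring 150
 ztop 0.1321 zmin 0.001 all ((554.1591796875, -183.99887084960938), 118.88572692871094) top 69 ((522.1888427734375, -100.23400115966797), 29.791574478149414)
 bed 107 ((527.5333251953125, -103.17123413085938), 58.22652816772461)
 post 12 [ 0.5263 -0.0992  0.0501]
```

```bash
cat > fit.py <<'E'
import sys
from h import *
from scipy.optimize import least_squares
zt,rad,rv=map(float,sys.argv[1:4])   # top height, ring radius
for n in ("scene","side"):
    d=cam(n); P=cloud(d); hsv=cv2.cvtColor(d["image"],cv2.COLOR_RGB2HSV)
    m=(np.hypot(P[...,0]-.525,P[...,1]+.1)<.05)&(hsv[...,0]>8)&(hsv[...,0]<25)&(hsv[...,1]>60)&(np.abs(P[...,2]-zt)<.005)
    q=P[m][:,:2]*1000; z=np.median(P[m][:,2])
    h=cv2.convexHull(q.astype(np.float32))[:,0]
    f=least_squares(lambda c:np.hypot(*(h-c).T)-rad,q.mean(0),loss="soft_l1",f_scale=1.0)
    g=np.hypot(*(h-f.x).T)
    print(n,len(q),"z",z.round(4),"ctr",f.x.round(1),"hull r",g.round(0).astype(int).tolist(),"ext",q.min(0).round(),q.max(0).round())
E
python3 fit.py .131 30 0; python3 -c "
import cv2,numpy as np
A=[cv2.resize(cv2.imread(f'last_{n}.png')[130:230,230:330],(400,400),interpolation=2) for n in ('scene','side')]; cv2.imwrite('pics/h.png',np.hstack(A))"
```

```text
scene 103 z 0.1284 ctr [525.  -99.9] hull r [14, 23, 30, 31, 30, 31, 30, 30, 29, 29, 30, 32, 30] ext [ 495. -132.] [530. -70.]
side 100 z 0.1304 ctr [525. -99.] hull r [36, 25, 37, 34, 30, 31, 29, 35, 33] ext [ 496. -133.] [546. -62.]
```

View pics/h.png

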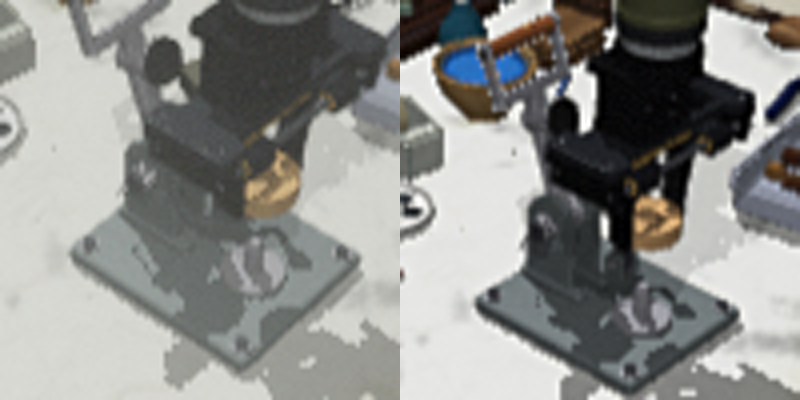

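The ring is held level over the bed; its fitted centre (525,-99.5) matches the post within about 1 mm. Lowering.

```bash
python3 -m jog '[[[1,1,25,0,0,0,50],[1,1,48,0,0,0,50],[1,1,52,0,0,0,50],[1,1,56,0,0,0,50],[1,1,60,0,0,0,50],[1,1,64,0,0,0,50],[1,1,68,0,0,0,50],[1,1,72,0,0,0,50]]]'
python3 fit.py .06 30 0
```

```text
time: 7.65
position: [0.5295, -0.1051, 0.0187]
tool_rot: [3.136, -0.19, 0.001]
ft_force: [-0.9, -1.0, -1.1]
grip_width: 0.682
grip_force: 20.0
scene 81 z 0.0572 ctr [ 527.2 -102.2] hull r [20, 30, 30, 29, 31, 31, 30, 29, 29, 31, 30, 26] ext [ 496. -131.] [526. -73.]
side 79 z 0.0581 ctr [526.3 -98.1] hull r [21, 32, 32, 28, 30, 28, 29, 31, 33, 38, 32, 29] ext [ 496. -136.] [543. -66.]
```

```bash
python3 -m jog '[[[0,0,4,0,0,0,50],[0,0,8,0,0,0,50],[0,0,12,0,0,0,50],[0,0,14,0,0,0,50],[0,0,15.5,0,0,0,50],[0,0,15.5,0,0,0,50]]]'
python3 fit.py .043 30 0
```

```text
time: 8.35
position: [0.5292, -0.1049, 0.003]
tool_rot: [3.136, -0.189, -0.0]
ft_force: [0.2, -0.6, -0.5]
grip_width: 0.682
grip_force: 20.0
scene 93 z 0.041 ctr [ 526.  -104.4] hull r [31, 24, 32, 34, 31, 31, 29, 29, 28, 31, 31] ext [ 496. -136.] [528. -73.]
side 88 z 0.0429 ctr [ 525.1 -102.3] hull r [27, 14, 14, 31, 36, 30, 26, 25, 26, 30, 36, 34, 31] ext [ 499. -137.] [539. -67.]
```

Essentially home; I'll push lightly until there is contact, then release and rise.

```bash
python3 -m jog '[[[0,0,1,0,0,0,50],[0,0,2,0,0,0,50],[0,0,2,0,0,0,50]]]'
python3 -c "
from h import *
print(ctrl.get_state()['ft_force'])"
```

```text
time: 8.75
position: [0.5294, -0.105, 0.0027]
tool_rot: [3.135, -0.19, 0.0]
ft_force: [-4.0, 0.0, 11.6]
grip_width: 0.678
grip_force: 20.0
[-3.99594214  0.01570863 11.60182749]
```

```bash
python3 -m jog '[[[0,0,-1,0,0,0,87],[0,0,-1,0,0,0,87],[0,0,-1,0,0,0,87],[0,0,-1,0,0,0,87],[0,0,-30,0,0,0,87],[0,0,-75,0,0,0,87],[0,0,-110,0,0,0,70]]]'
python3 fit.py .042 30 0
python3 - <<'E'
from h import *
d=dict(np.load("a.npz")); P=cloud(d); 
q=P[(np.hypot(P[...,0]-.565,P[...,1]-.29)<.2)&(P[...,2]>.05)&(P[...,2]<.095)&(P[...,1]>.15)]; 
print(len(q)); H,xe,ye=np.histogram2d(q[:,0],q[:,1],bins=[np.arange(.4,.8,.02),np.arange(.14,.5,.02)])
for i,j in np.argwhere(H>3): print(xe[i].round(2),ye[j].round(2),int(H[i,j]),end=" | ")
print(); [print(p,totool(p).round()) for p in [(.565,.291,.09),(.565,.291,-.019)]]
E
```

```text
time: 9.45
position: [0.5294, -0.1048, 0.1127]
tool_rot: [-3.136, 0.189, -0.001]
ft_force: [1.0, -0.4, 0.4]
grip_width: 0.966
grip_force: 0.0
scene 173 z 0.0409 ctr [ 524.9 -103.5] hull r [31, 30, 28, 29, 29, 29, 32, 29, 29, 29, 29, 28, 29, 30, 29, 28, 28, 29] ext [ 496. -133.] [555. -71.]
side 125 z 0.0424 ctr [ 527.5 -102.5] hull r [29, 30, 29, 30, 31, 29, 30, 31, 30, 30, 28, 29, 32, 34, 28] ext [ 498. -136.] [555. -72.]
245
0.64 0.26 9 | 0.64 0.28 8 | 0.66 0.24 4 | 0.66 0.26 57 | 0.66 0.28 99 | 0.66 0.3 7 | 0.68 0.26 18 | 0.68 0.28 37 | 0.68 0.3 6 | 
(0.565, 0.291, 0.09) [ -16. -397.   25.]
(0.565, 0.291, -0.019) [ -17. -398.  134.]
```

```bash
python3 -m jog '[[[-2,-48,0,0,0,0,64],[-4,-96,0,0,0,0,64],[-6,-144,0,0,0,0,64],[-8,-192,0,0,0,0,64],[-10,-240,0,0,0,0,64],[-12,-288,5,0,0,0,64],[-14,-336,15,0,0,0,64],[-16,-374,25,0,0,0,64],[-17,-398,40,0,0,0,64],[-17,-398,60,0,0,0,64]]]'
python3 - <<'E'
from h import *
s=ctrl.get_state();print(s["position"],s["grip_width"],totool((.565,.291,-.020),s).round(1))
for n in ("scene","side"):
    d=cam(n); P=cloud(d); hsv=cv2.cvtColor(d["image"],cv2.COLOR_RGB2HSV)
    m=(np.hypot(P[...,0]-.563,P[...,1]-.294)<.04)&(hsv[...,0]>8)&(hsv[...,0]<25)&(hsv[...,1]>60)&(np.abs(P[...,2]-.018)<.004); print(n,cv2.minEnclosingCircle((P[m][:,:2]*1000).astype(np.float32)) if m.sum()>3 else 0)
E
```

```text
time: 10.55
position: [0.5586, 0.2984, 0.0503]
tool_rot: [-3.132, 0.179, 0.001]
ft_force: [0.0, 0.4, 1.0]
grip_width: 0.734
grip_force: 0.0
[0.55857391 0.29837415 0.05027866] 0.734038884143476 [ 7.3  6.9 70.2]
scene ((563.0264892578125, 295.0854187011719), 21.240625381469727)
side ((564.8910522460938, 296.6823425292969), 22.538055419921875)
```

```bash
python3 -m jog '[[[7,6,0,0,0,0,64],[7,6,20,0,0,0,64]]]'
python3 -c "
from h import *
s=ctrl.get_state();print(s['position'],s['tool_rot'],s['grip_width'],totool((.565,.291,-.020),s).round(1))"
```

```text
time: 10.85
position: [0.5709, 0.284, 0.0341]
tool_rot: [-3.134, 0.195, -0.011]
ft_force: [0.2, -0.1, 0.6]
grip_width: 0.732
grip_force: 0.0
[0.57094325 0.28398102 0.03414967] [-3.13407629  0.19496314 -0.01071781] 0.7321270652052917 [-7.1 -6.1 54.1]
```

```bash
python3 -m jog '[[[-7,-6,0,0,0,0,64],[-7,-6,0,0,0,0,64],[-7,-6,0,0,0,0,64],[-7,-6,0,0,0,0,64]]]'
python3 -c "
from h import *
s=ctrl.get_state();print(s['position'],s['tool_rot'],s['grip_width'],totool((.565,.291,-.020),s).round(1))"
```

```text
time: 11.25
position: [0.5609, 0.2924, 0.0323]
tool_rot: [-3.135, 0.19, -0.003]
ft_force: [0.7, -0.5, 0.3]
grip_width: 0.733
grip_force: 0.0
[0.56094195 0.29240482 0.03225208] [-3.13534144e+00  1.89543747e-01 -2.79103213e-03] 0.7334942364358138 [ 4.1  0.9 52.3]
```

```bash
python3 -m jog '[[[4,1,20,0,0,0,64],[4,1,38,0,0,0,64],[4,1,47,0,0,0,64],[4,1,52,0,0,0,64],[4,1,52,0,0,0,64],[4,1,52,0,0,0,32],[4,1,52,0,0,0,32],[4,1,52,0,0,0,32],[4,1,52,0,0,0,32]]]' 20
python3 -c "
from h import *
s=ctrl.get_state();print(s['tool_rot'],s['grip_width'],s['grip_force'],totool((.5295,-.105,.112),s).round(1),totool((.565,.291,.112),s).round(1))"
```

```text
time: 12.15
position: [0.564, 0.2907, -0.0212]
tool_rot: [3.136, -0.189, -0.0]
ft_force: [-0.6, -0.1, 0.3]
grip_width: 0.481
grip_force: 20.0
[ 3.13578168e+00 -1.89462538e-01 -3.43112336e-04] 0.48056932691105686 20.003113027196378 [  13.4  397.  -133.1] [   1.    -0.4 -133.2]
```

```bash
python3 -m jog '[[[0,0,-40,0,0,0,32],[0,0,-85,0,0,0,32],[0,0,-133,0,0,0,32],[1,48,-133,0,0,0,32],[3,96,-133,0,0,0,32],[4,144,-133,0,0,0,32],[6,192,-133,0,0,0,32],[7,240,-133,0,0,0,32],[8,288,-133,0,0,0,32],[9,336,-133,0,0,0,32]]]'
python3 -m jog '[[[1,38,0,0,0,0,32],[2,61,0,0,0,0,32],[2,61,0,0,0,0,32],[2,61,0,0,0,0,32],[2,61,0,0,0,0,32]]]'
python3 fit.py .151 21 0;python3 fit.py .042 30 0; python3 - <<'E'
from h import *
print(ctrl.get_state()['position'])
for n in ("scene","side"):
    P=cloud(cam(n)); k=(np.hypot(P[...,0]-.526,P[...,1]+.102)<.013)&(P[...,2]>.046)&(P[...,2]<.058);print(" post",k.sum(),P[k].mean(0).round(4))
E
```

```text
time: 13.15
position: [0.532, -0.0458, 0.1122]
tool_rot: [3.135, -0.189, 0.001]
ft_force: [1.1, -0.8, 0.1]
grip_width: 0.479
grip_force: 20.0
time: 13.65
position: [0.5274, -0.1027, 0.1121]
tool_rot: [-3.135, 0.185, -0.0]
ft_force: [-0.4, -0.1, -1.2]
grip_width: 0.481
grip_force: 20.0
scene 42 z 0.1501 ctr [ 523.9 -103.1] hull r [10, 16, 17, 22, 21, 22, 19, 21] ext [ 504. -124.] [526. -83.]
side 54 z 0.151 ctr [ 525.3 -101.3] hull r [22, 22, 28, 22, 21, 19, 23, 22, 22] ext [ 505. -123.] [541. -75.]
scene 179 z 0.041 ctr [ 524.4 -102.9] hull r [31, 28, 28, 28, 29, 30, 30, 30, 29, 31, 28, 28, 28, 31, 30, 30, 30, 31] ext [ 496. -134.] [555. -73.]
side 128 z 0.0426 ctr [ 527.8 -100.6] hull r [29, 28, 28, 30, 32, 29, 30, 29, 29, 30, 30, 30, 30, 29, 35, 29] ext [ 499. -130.] [556. -69.]
[ 0.52738265 -0.10334107  0.11207356]
 post 14 [ 0.5249 -0.1004  0.05  ]
 post 13 [ 0.5251 -0.0993  0.0497]
```

```bash
python3 -m jog '[[[1,1,35,0,0,0,32],[1,1,65,0,0,0,32],[1,1,74,0,0,0,32],[1,1,78,0,0,0,32],[1,1,81,0,0,0,32],[1,1,84,0,0,0,32],[1,1,87,0,0,0,32],[1,1,89,0,0,0,32],[1,1,89,0,0,0,32]]]'
python3 fit.py .062 21 0
```

```text
time: 14.85
position: [0.5282, -0.1054, 0.0231]
tool_rot: [-3.136, 0.189, -0.001]
ft_force: [0.4, 1.4, -0.5]
grip_width: 0.477
grip_force: 20.0
scene 38 z 0.0614 ctr [ 504.8 -100.7] hull r [22, 22, 22, 19, 13, 4, 3, 12, 24, 21] ext [ 505. -121.] [524. -84.]
side 50 z 0.0619 ctr [ 527.4 -104.3] hull r [20, 33, 23, 22, 21, 21, 21, 21, 21, 25, 23, 23] ext [ 506. -129.] [540. -73.]
```

```bash
python3 -m jog '[[[0,0,1.5,0,0,0,32],[0,0,2.5,0,0,0,32],[0,0,3.5,0,0,0,32],[0,0,3.5,0,0,0,32]]]'
```

```text
time: 15.35
position: [0.5282, -0.1054, 0.0206]
tool_rot: [3.136, -0.189, -0.0]
ft_force: [-3.8, 2.8, 8.1]
grip_width: 0.482
grip_force: 20.0
```

```bash
python3 -m jog '[[[0,0,-2,0,0,0,60],[0,0,-2,0,0,0,60],[0,0,-2,0,0,0,60],[0,0,-2,0,0,0,60],[0,0,-40,0,0,0,60],[0,0,-85,0,0,0,60],[-15,20,-125,0,8,0,50],[-15,45,-129,0,16,0,50],[-10,67,-129,0,24,0,50],[0,67,-129,0,30,0,50]]]'
python3 -m jog '[[[0,0,0,0,0,0,50],[0,0,0,0,0,0,50]]]'
python3 fit.py .060 21 0
python3 - <<'E'
from h import *
s=ctrl.get_state(); Rm=R.from_rotvec(s["tool_rot"]).as_matrix(); print(s["position"],Rm.round(2).tolist(),s["joint_positions"].round(2))
o=[]
for n in ("scene","side"):
    d=cam(n); save(d,f"last_{n}.png"); P=cloud(d); loc=(P-s["position"])@Rm*1000; dk=d["image"].max(-1)<60
    m=dk&(np.abs(loc[...,0])<16)&(np.abs(loc[...,1])>15)&(np.abs(loc[...,1])<50)&(loc[...,2]<10)&(loc[...,2]>-75); L=loc[m][np.argsort(loc[m][:,2])[-10:]]; print(n,m.sum(),"tips",L.round().tolist())
    k=dk&(np.abs(P[...,2]-.128)<.013)&(np.hypot(P[...,0]-.576,P[...,1]+.18)<.014); print("knob",k.sum(),P[k].mean(0).round(4))
    o.append(cv2.resize(d["image"][110:230,220:340],(400,400),interpolation=2))
cv2.imwrite("pics/k.png",np.hstack(o)[...,::-1])
E
```

```text
time: 16.35
position: [0.518, -0.1769, 0.1495]
tool_rot: [2.991, -0.19, 0.811]
ft_force: [0.5, 1.5, -0.7]
grip_width: 0.577
grip_force: 0.0
time: 16.55
position: [0.5199, -0.1719, 0.1487]
tool_rot: [3.0, -0.18, 0.801]
ft_force: [0.3, -0.1, 0.1]
grip_width: 0.577
grip_force: 0.0
scene 86 z 0.0586 ctr [ 525.3 -103.1] hull r [20, 19, 20, 20, 21, 21, 22, 20, 20, 20, 20, 21, 20, 21] ext [ 505. -124.] [545. -82.]
side 62 z 0.0602 ctr [ 526.5 -102.4] hull r [21, 20, 20, 21, 26, 25, 19, 19, 21, 23, 21, 22] ext [ 507. -125.] [546. -80.]
[ 0.52163391 -0.17156961  0.14969649] [[0.86, -0.12, 0.5], [-0.1, -0.99, -0.06], [0.5, 0.0, -0.87]] [ 0.85 -0.23 -0.44  2.22 -0.39  0.66 -1.04]
scene 0 tips []
knob 0 [nan nan nan]
side 17 tips [[7.0, -37.0, -37.0], [2.0, -35.0, -36.0], [-0.0, -36.0, -35.0], [-7.0, -31.0, -34.0], [5.0, -35.0, -32.0], [7.0, -38.0, -32.0], [11.0, -33.0, -30.0], [3.0, -35.0, -30.0], [-6.0, -32.0, -28.0], [-1.0, -31.0, -26.0]]
knob 17 [ 0.5735 -0.172   0.1314]<stdin>:7: RuntimeWarning: Mean of empty slice.
  ret = um.true_divide(
```

View pics/k.png

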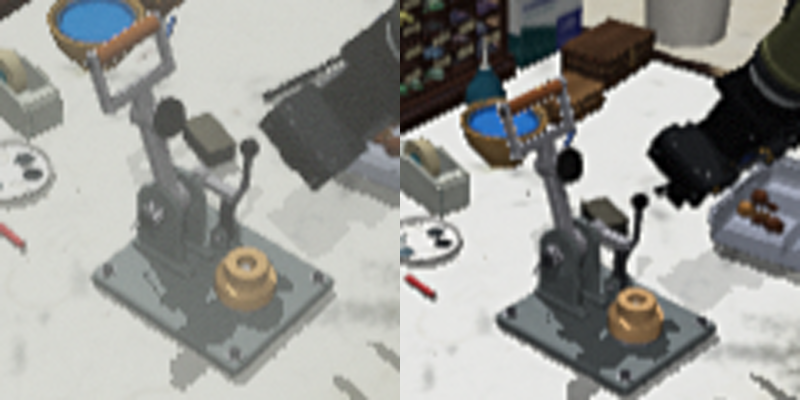

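Stack is seated (top at 60 mm). Knob at crop (250,147) in scene and (240,200) in side; the lever is still up. The hand is tilted and clear of it.

```bash
python3 - <<'E'
from h import *
S=400/120; pts=[]
a=cam("scene");b=cam("side")
for d,(u,v) in ((a,(295,154.1)),(b,(292,170))):
    g=cv2.cvtColor(d["image"],cv2.COLOR_RGB2GRAY).astype(int)
    r=g[int(v)-6:int(v)+7,int(u)-6:int(u)+7]; yy,xx=np.where(r<75); m=np.hypot(yy-6,xx-6)<5; pts.append((int(u)-6+xx[m].mean(),int(v)-6+yy[m].mean()))
print(pts,[onz(d,*p,.128).round(4) for d,p in zip((a,b),pts)])
# triangulate
A=np.zeros((3,3));B=np.zeros(3)
for d,p in zip((a,b),pts):
    r=ray(d,*p);r/=np.linalg.norm(r);M=np.eye(3)-np.outer(r,r);A+=M;B+=M@d["c"]
print(np.linalg.solve(A,B))
k=np.mean([onz(d,*p,.128) for d,p in zip((a,b),pts)],0)+[.002,-.003,0]
s=ctrl.get_state(); t=R.from_rotvec(s["tool_rot"]).as_matrix()[:,2]
print(k,totool(k+.044*t,s))
E
```

```text
[(np.float64(294.5), np.float64(155.0)), (np.float64(291.4736842105263), np.float64(170.52631578947367))] [array([ 0.5728, -0.1743,  0.128 ]), array([ 0.5764, -0.1769,  0.128 ])]
[ 0.56848623 -0.16520415  0.13648409]
[ 0.5766394  -0.17862965  0.128     ] [38.06733     0.1587437  90.12231631]
```

```bash
python3 -m jog '[[[38,0,10,0,0,0,50],[38,0,40,0,0,0,50],[38,0,65,0,0,0,50],[38,0,80,0,0,0,50],[38,0,90,0,0,0,50],[38,0,90,0,0,0,10],[38,0,90,0,0,0,10],[38,0,90,0,0,0,10],[38,0,90,0,0,0,10],[38,0,90,0,0,0,10]]]' 8
```

```text
time: 17.85
position: [0.5976, -0.1813, 0.0904]
tool_rot: [2.999, -0.181, 0.805]
ft_force: [-0.5, 3.5, 3.8]
grip_width: 0.217
grip_force: 8.0
```

```bash
python3 - <<'E'
from h import *
s=ctrl.get_state(); print(s["joint_positions"].round(2),s["grip_width"]*87,s["grip_force"],s["ft_force"])
Rm=R.from_rotvec(s["tool_rot"]).as_matrix(); px=np.array([.9928,-.12,0])  # press x
for a in (0.2,.4,.6,.8,1.0,1.1,1.2,1.25):
    print(a,(Rm.T@(-.096*np.sin(a)*px+[0,0,.096*(np.cos(a)-1)])*1000).round(1))
E
```

```text
[ 0.85  0.04 -0.55  2.13 -0.17  0.46 -1.25] 18.88085836001481 8.046404952183366 [-0.49642445  3.49087785  3.84677753]
0.2 [-17.5   0.   -7.9]
0.4 [-36.2   0.  -12.2]
0.6 [-55.3   0.  -12.6]
0.8 [-74.2   0.   -9.3]
1.0 [-92.    0.   -2.3]
1.1 [-100.3    0.     2.6]
1.2 [-108.1   -0.     8.2]
1.25 [-111.8   -0.    11.3]
```

```bash
python3 -m jog '[[[-9,0,-4.5,0,0,0,10],[-18,0,-8,0,0,0,10],[-36,0,-12,0,0,0,10],[-55,0,-12.5,0,0,0,10],[-74,0,-9,0,0,0,10],[-92,0,-2,0,0,0,10],[-100,0,2.5,0,0,0,10],[-108,0,8,0,0,0,10],[-112,0,11,0,0,0,10],[-112,0,11,0,0,0,10]]]'
```

```text
time: 18.85
position: [0.5069, -0.1714, 0.0241]
tool_rot: [2.998, -0.182, 0.805]
ft_force: [1.2, -4.5, -1.6]
grip_width: 0.22
grip_force: 8.0
```

```bash
python3 -m jog '[[[0,0,0,0,0,0,45],[0,0,0,0,0,0,45],[0,0,0,0,0,0,45],[0,0,-25,0,0,0,45],[0,0,-65,0,0,0,45],[20,0,-105,0,-8,0,45],[50,0,-140,0,-16,0,45],[80,0,-160,0,-24,0,45],[100,0,-180,0,-30,0,45],[100,0,-180,0,-30,0,45]]]'
python3 - <<'E'
from h import *
s=ctrl.get_state(); Rm=R.from_rotvec(s["tool_rot"]).as_matrix(); print(s["position"],Rm.round(2).tolist(),s["joint_positions"].round(2))
o=[]
for n in ("scene","side"):
    d=cam(n); P=cloud(d); hsv=cv2.cvtColor(d["image"],cv2.COLOR_RGB2HSV)
    m=(hsv[...,0]>4)&(hsv[...,0]<20)&(hsv[...,1]>80)&(np.hypot(P[...,0]-.677,P[...,1]+.124)<.055)&(P[...,2]>.22)&(P[...,2]<.27); q=P[m]*1000; c=q[:,:2].mean(0); e=np.linalg.svd(q[:,:2]-c)[2][0]; print(n,m.sum(),q.mean(0).round(1),"ext",np.ptp((q[:,:2]-c)@e),"yaw",np.degrees(np.arctan2(e[1],e[0]))%180)
    pr=((q[:,:2]-c)@e); print(" mid",(c+e*(pr.max()+pr.min())/2).round(1))
    o.append(cv2.resize(d["image"][110:230,220:340],(400,400),interpolation=2))
cv2.imwrite("pics/c.png",np.hstack(o)[...,::-1])
E
```

```text
time: 19.85
position: [0.5097, -0.1713, 0.2326]
tool_rot: [-3.13, 0.187, -0.006]
ft_force: [0.4, -0.3, -0.4]
grip_width: 0.52
grip_force: 0.0
[ 0.50972711 -0.17129637  0.23255057] [[0.99, -0.12, 0.0], [-0.12, -0.99, 0.01], [0.0, -0.01, -1.0]] [ 0.96  0.11 -0.73  1.66  0.07  1.39 -1.47]
scene 84 [ 675.  -116.8  250.9] ext 77.50823713841964 yaw 84.46547811872468
 mid [ 675.1 -115.9]
side 65 [ 675.2 -117.2  250.8] ext 80.69976946612688 yaw 84.14067148650275
 mid [ 675.3 -116.4]
```

View pics/c.png

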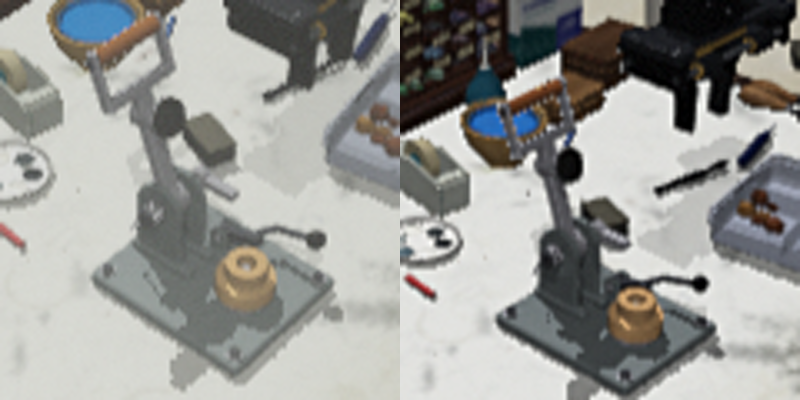

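Catch now lies fully forward (knob at crop (317,240)), stack seated, lever still up. Turning the gripper across the bar and going above it.

```bash
python3 -m jog '[[[0,0,-25,0,0,-8.5,50],[0,0,-50,0,0,-17,50],[15,-6,-50,0,0,-25.5,50],[30,-12,-50,0,0,-34,50],[50,-20,-50,0,0,-42.5,50],[70,-30,-50,0,0,-51,50],[90,-38,-50,0,0,-59.5,50],[115,-48,-50,0,0,-68,50],[140,-58,-50,0,0,-76.5,50],[163,-68,-50,0,0,-85,50]]]'
python3 -m jog '[[[0,0,0,0,0,-6,50],[0,0,0,0,0,-6,50],[0,0,0,0,0,-6,50]]]'
python3 - <<'E'
from h import *
s=ctrl.get_state(); Rm=R.from_rotvec(s["tool_rot"]).as_matrix(); print(s["position"],Rm.round(3).tolist(),s["joint_positions"].round(2),totool((.680,-.123,.206),s).round(1))
for n in ("scene","side"):
    d=cam(n); P=cloud(d); loc=(P-s["position"])@Rm*1000; dk=d["image"].max(-1)<60
    m=dk&(np.abs(loc[...,0])<16)&(np.abs(loc[...,1])>15)&(np.abs(loc[...,1])<50)&(loc[...,2]<10)&(loc[...,2]>-55); L=loc[m]; print(n,m.sum())
    for g in (1,-1):
        l=L[L[:,1]*g>0]
        if len(l): print(g,len(l),l.min(0).round(),l.max(0).round(),(P[m][L[:,1]*g>0].mean(0)*1000).round())
E
```

```text
time: 20.95
position: [0.672, -0.1215, 0.2796]
tool_rot: [2.431, 1.987, -0.005]
ft_force: [-0.5, -0.1, 0.4]
grip_width: 0.576
grip_force: 0.0
time: 21.25
position: [0.6717, -0.122, 0.2799]
tool_rot: [2.334, 2.101, -0.003]
ft_force: [-0.0, -0.2, 0.3]
grip_width: 0.575
grip_force: 0.0
[ 0.67167352 -0.12203351  0.27994119] [[0.105, 0.995, -0.001], [0.995, -0.105, -0.002], [-0.002, -0.001, -1.0]] [ 0.73  0.51 -0.91  1.2   0.4   1.61 -0.21] [ 0.1  8.4 73.9]
scene 57
1 43 [ -4.  21. -54.] [ 12.  31. -27.] [ 697. -119.  322.]
-1 14 [ -4. -39. -54.] [ 14. -30. -28.] [ 638. -110.  326.]
side 91
1 48 [ -7.  19. -54.] [ 13.  35. -25.] [ 699. -120.  321.]
-1 43 [-10. -39. -54.] [ 13. -27. -25.] [ 638. -115.  320.]
```

```bash
python3 -m jog '[[[0,9,10,0,0,0,50],[0,9,35,0,0,0,50],[0,9,60,0,0,0,50],[0,9,74,0,0,0,50],[0,9,74,0,0,0,50],[0,9,74,0,0,0,8],[0,9,74,0,0,0,8],[0,9,74,0,0,0,8],[0,9,74,0,0,0,8],[0,9,74,0,0,0,8]]]' 15
```

```text
time: 22.35
position: [0.6809, -0.1231, 0.2064]
tool_rot: [-2.332, -2.103, 0.003]
ft_force: [-8.6, 0.2, 3.8]
grip_width: 0.208
grip_force: 4.5
```

```bash
python3 - <<'E'
from h import *
s=ctrl.get_state(); print(s["position"],s["joint_positions"].round(2),s["grip_width"]*87,s["grip_force"],s["ft_force"])
Rm=R.from_rotvec(s["tool_rot"]).as_matrix(); px=np.array([np.cos(.099),-np.sin(.099),0])
p=lambda a:.170*(np.sin(np.radians(20)-a)*px+np.array([0,0,np.cos(np.radians(20)-a)]))
for a in np.r_[np.arange(.12,1.9,.12),1.92]: print(a.round(2),(Rm.T@(p(a)-p(0))*1000).round(1))
E
```

```text
[ 0.68093488 -0.12308087  0.2063987 ] [ 0.73  0.56 -0.89  1.3   0.43  1.48 -0.23] 18.097908432163404 4.459115266799927 [-8.6413467   0.2249507   3.77435037]
0.12 [ -0.1 -19.6  -5.8]
0.24 [ -0.2 -39.7  -9.1]
0.36 [ -0.3 -60.  -10.1]
0.48 [ -0.3 -80.4  -8.6]
0.6 [  -0.4 -100.4   -4.7]
0.72 [  -0.5 -119.8    1.6]
0.84 [  -0.6 -138.3   10.2]
0.96 [  -0.6 -155.6   20.9]
1.08 [  -0.7 -171.5   33.6]
1.2 [  -0.7 -185.8   48.1]
1.32 [  -0.8 -198.3   64.3]
1.44 [  -0.8 -208.7   81.8]
1.56 [  -0.9 -217.   100.4]
1.68 [  -0.9 -223.   119.9]
1.8 [  -0.9 -226.6  140. ]
1.92 [  -0.9 -227.7  160.3]
```

```bash
python3 -m jog '[[[0,-10,-3,0,0,0,8],[0,-20,-6,0,0,0,8],[0,-40,-9,0,0,0,8],[0,-60,-10,0,0,0,8],[0,-80,-9,0,0,0,8],[0,-100,-5,0,0,0,8],[0,-120,1.5,0,0,0,8],[0,-138,10,0,0,0,8],[-0.5,-155.5,21,0,0,0,8],[-0.5,-155.5,21,0,0,0,8]]]' 15
python3 -c "
from h import *
s=ctrl.get_state();print(s['joint_positions'].round(2),s['torque'].round(2),s['ft_force'])"
```

```text
time: 23.35
position: [0.5255, -0.1067, 0.1847]
tool_rot: [2.333, 2.104, -0.002]
ft_force: [1.0, 3.0, 3.7]
grip_width: 0.204
grip_force: 15.0
[ 1.06  0.19 -1.01  1.73  0.17  1.31 -0.09] [ 0.69 -0.53  0.05] [1.0416322  3.04380578 3.70281304]
```

```bash
python3 -m jog '[[[0,-8,6,0,0,0,8],[0,-16,12.5,0,0,0,8],[0,-30,27,0,0,0,8],[0,-43,43.5,0,0,0,8],[0,-53,61,0,0,0,8],[0,-61.5,79.5,0,0,0,8],[0,-67.5,99,0,0,0,8],[0,-71,119,0,0,0,8],[0,-72,128,0,0,0,8],[0,-72,128,0,0,0,8]]]' 20
python3 -c "
from h import *
s=ctrl.get_state();print(s['joint_positions'].round(2),s['torque'].round(2),s['ft_force'])"
```

```text
time: 24.35
position: [0.4538, -0.0993, 0.0561]
tool_rot: [-2.329, -2.101, 0.004]
ft_force: [-6.2, 3.2, 6.9]
grip_width: 0.189
grip_force: 19.5
[ 1.12  0.15 -1.    2.03  0.15  1.04 -0.06] [ 0.69  1.19 -0.03] [-6.2069207   3.22323697  6.88267643]
```

```bash
cat > bar.py <<'E'
from h import *
s=ctrl.get_state(); print(s["position"],s["grip_width"]*87,s["ft_force"].round(1)); o=[]
for n in ("scene","side"):
    d=cam(n); P=cloud(d); hsv=cv2.cvtColor(d["image"],cv2.COLOR_RGB2HSV)
    m=(hsv[...,0]>2)&(hsv[...,0]<22)&(hsv[...,1]>70)&(np.hypot(P[...,0]-.452,P[...,1]+.098)<.055)&(P[...,2]>.06)&(P[...,2]<.14)
    q=P[m]*1000; print(n,m.sum(),q.mean(0).round(1) if len(q) else "",q.min(0).round() if len(q) else "",q.max(0).round() if len(q) else "")
    o.append(cv2.resize(d["image"][120:240,220:340],(400,400),interpolation=2))
cv2.imwrite("pics/bar.png",np.hstack(o)[...,::-1])
E
python3 bar.py
```

```text
[ 0.45375558 -0.09929593  0.05611645] 16.426249005066513 [-6.2  3.2  6.9]
scene 51 [452.7 -74.8 110.3] [444. -94. 106.] [461. -56. 115.]
side 52 [453.  -79.  111.2] [ 431. -109.   98.] [467. -50. 128.]
```

View pics/bar.png

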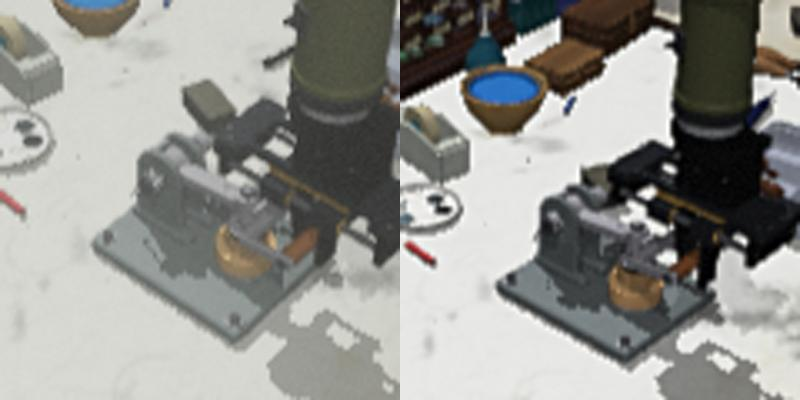

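The lever is nearly level, with the bar between the fingers at about 104 mm (crop a (300,245)); about 20 mm to go. Grip harder and push on.

```bash
python3 -m jog '[[[0,0,0,0,0,0,8],[0,0,0,0,0,0,8],[0,0,3,0,0,0,8],[0,0,6,0,0,0,8],[0,0,9,0,0,0,8],[0,0,12,0,0,0,8],[0,0,15,0,0,0,8],[0,0,15,0,0,0,8]]]' 45
python3 bar.py
```

```text
time: 25.25
position: [0.4527, -0.0992, 0.0421]
tool_rot: [-2.328, -2.1, 0.008]
ft_force: [-10.9, 5.1, 12.6]
grip_width: 0.178
grip_force: 43.9
[ 0.45273954 -0.09920805  0.0420871 ] 15.519045981285426 [-10.9   5.1  12.6]
scene 53 [452.9 -74.6  96.5] [444. -94.  84.] [493. -56. 102.]
side 58 [451.8 -78.9  98.6] [ 417. -108.   79.] [472. -49. 139.]
```

```bash
python3 -m jog '[[[0,-1,2,0,0,0,8],[0,-2,4,0,0,0,8],[0,-2,5,0,0,0,8],[0,-2,6,0,0,0,8],[0,-2,7,0,0,0,8],[0,-2,7,0,0,0,8]]]' 45
python3 bar.py
```

```text
time: 25.95
position: [0.4528, -0.0993, 0.0364]
tool_rot: [-2.33, -2.102, 0.004]
ft_force: [-9.2, 4.6, 15.6]
grip_width: 0.179
grip_force: 43.6
[ 0.45281553 -0.09928239  0.0363693 ] 15.545937062507196 [-9.2  4.6 15.6]
scene 54 [453.5 -75.6  90.8] [444. -94.  80.] [493. -56.  97.]
side 63 [451.7 -77.5  97.2] [ 415. -110.   81.] [495. -49. 139.]
```

```bash
python3 -m jog '[[[0,-1,1.5,0,0,0,8],[0,-1,3,0,0,0,8],[0,-1,3,0,0,0,8],[0,-1,3,0,0,0,8]]]' 45
python3 bar.py
```

```text
time: 26.45
position: [0.4528, -0.0993, 0.0349]
tool_rot: [-2.331, -2.103, 0.004]
ft_force: [-11.0, 4.7, 27.2]
grip_width: 0.179
grip_force: 42.9
[ 0.45282652 -0.09933193  0.03487291] 15.594591459077122 [-11.    4.7  27.2]
scene 52 [452.1 -75.5  89.5] [443. -94.  80.] [464. -57.  94.]
side 63 [453.8 -78.   95.1] [ 415. -109.   61.] [506. -50. 139.]
```

```bash
python3 -m jog '[[[0,0,0,0,0,0,8],[0,0,0,0,0,0,8],[0,0,0,0,0,0,8]]]' && python3 -c "
from h import *
print(ctrl.close_job())"
```

```text
time: 26.85
position: [0.4529, -0.0993, 0.0349]
tool_rot: [-2.332, -2.103, 0.004]
ft_force: [-12.2, 5.3, 28.2]
grip_width: 0.18
grip_force: 42.9
the job is handed in; nothing more can be done
None
```

The job is handed in at 26.9 s: both rings are home on the post, broad then narrow, the catch lies forward, and the lever is held down against its stop (about 28 N at the wrist); I did no final check on the three bystanders.

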